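# Load a tube block into the cooling chest with a folding lid stay

## Task

Raise the lid of the white cooling chest until its folding stay locks and holds it up, then stand the small aluminium tube block upright on the bare floor of the well, beside the low plate. Then gently break the stay at its knob and lower the lid under control until it is fully shut, without dropping it, straining its rubber-mounted handle or disturbing the other things on the bench.

Things in the scene. Friction and masses are not known exactly. Their poses are not given: they have to be found in the camera images.
- lid_hinge (a point): Cooling chest: fixed white box, 180 mm deep (x), 240 mm wide (y), rim 100 mm above the bench, walls 12 mm, with a lid. This point is the middle of the lid's hinge line, at the rim's height on the far edge. Axes: x from the front (handle side) to the hinge, y along the hinge to the left (the stay's side), z up.
- lid (a joint): Lid angle in rad, 0 shut, grows as raised. A 14 mm panel, 0.5 to 0.9 kg, on a stiff hinge: nearly upright (above about 1.2) it stays where left, lower down it falls shut. The stay becomes straight at an angle between 1.29 and 1.56, different each time, felt as a firm stop. Press the lid against it (8 to 12 N more at the handle), then ease off: the knee goes through and locks.
- bar_mid (a point): Middle of the lid's handle: round steel bar 12 mm thick, 120 mm long, parallel to the hinge, carried by a post at each end, 40 mm out from the lid's front edge, 220 mm from the hinge line and, lid shut, 8 mm above it. It swings with the lid; it can be pinched from above at any lid angle, turning between the fingers.
- bar (a joint): How far the handle is displaced in its rubber mounts, in m, square to the lid, positive when pulled in the lid's opening direction. It gives 1 mm per 6 N; more than 3 mm (18 N) either way tears the mounts.
- stay_knob (a point): Middle of the black knob at the stay's knee: cylinder 20 mm thick, 40 mm long, parallel to the hinge, on the chest's left (+y) side, its ends 21 and 61 mm out from the side wall. Lid shut, it hangs beside the chest; stay locked, it stands 65 to 90 mm in front of the hinge and about 45 mm above the rim.
- stay (a joint): Stay's knee in rad: 0 folded (lid shut), 2.49 straight, 2.73 at its stop just past straight: locked. A weak spring carries it through only when the lid is right at its stop and is then eased (sinking about 3 mm at the handle). To break it push the knob, with a few N, towards the hinge and down at 45 degrees, 25 to 35 mm; the lid follows a little and stays there. Pushed much further it falls.
- block_center (a point): Centre of the loose tube block: solid aluminium, 64 mm (its x) by 40 mm (its y) by 50 mm high, six white tube caps in its top, 0.24 to 0.4 kg. Origin half-way up, z up.
- chest_floor (a point): Middle of the floor of the chest's well, 42 mm above the bench, axes as lid_hinge. The well is 156 mm (x) by 216 mm (y), 58 mm deep below the rim. A fixed low plate 16 mm high covers y from +30 to +100 mm (x -60 to +60 mm); the rest is the bare floor.
- tube_rack: Bystander: blue tube rack 75 by 115 by 49 mm, origin at its underside.
- reagent: Bystander: glass bottle, 70 mm across, 160 mm high.
- buffer: Bystander: clear bottle, 64 mm across, 130 mm high.
- beaker: Bystander: glass beaker, 72 mm across, 90 mm high.
- tip_tray: Bystander: clear open tray 90 by 120 by 50 mm.
- jar: Bystander: small white jar, 44 mm across, 55 mm high, on the bench close to the chest's right side.
- pipette: Bystander: pipette lying flat, 220 mm long, 26 mm thick.
- tube_block: The same tube block, origin at the middle of its underside.
- stay_lower: Lower of the stay's two links, each 84 mm between pivots, 13 by 5 mm, 11 to 18 mm out from the chest's left wall; it carries the knob. Origin at its pivot on the chest, about 140 mm in front of the hinge (set up to 12 mm forward or back) and 12 mm below it. The upper link is pivoted on the lid's edge 90 mm from the hinge.

How it is judged:
On the way, in this order (a step that is already met when the one before it is completed fails the run):
1. The lid is up and its stay is locked past straight (value of joint stay above 2.58 rad and value of joint lid above 1.2 rad), for 0.3 s.
2. The tube block stands on the bare floor of the well while the locked stay holds the lid up (x of block_center in the frame of chest_floor between -0.065 and 0.065 m and y of block_center in the frame of chest_floor between -0.1 and 0.03 m and z of block_center in the frame of chest_floor below 0.029 m and angle between block_center's own z axis and vertical below 0.1 rad and value of joint stay above 2.58 rad and contact force between the fingers and tube_block below 0.1 N), for 0.2 s.
3. The stay is broken (folded back through straight) with the lid still well up (value of joint stay below 2.35 rad and value of joint lid above 0.8 rad), for 0.1 s.
At the end, for the whole second after the job is handed in: The lid is shut to within 0.03 rad (about 6 mm at the handle), and the tube block stands upright (within 0.1 rad) and at rest on the bare floor of the well, within 4 mm of resting height (x of block_center in the frame of chest_floor between -0.065 and 0.065 m and y of block_center in the frame of chest_floor between -0.1 and 0.03 m and z of block_center in the frame of chest_floor below 0.029 m and angle between block_center's own z axis and vertical below 0.1 rad and value of joint lid below 0.03 rad and linear speed of tube_block below 0.02 m/s); the robot touches nothing.
It fails at once if The handle is strained: displaced more than 3 mm (18 N) either way in its mounts (value of joint bar above 0.003 m or value of joint bar below -0.003 m).
It fails at once if The lid drops: it closes faster than 2.5 rad/s (velocity of joint lid below -2.5 rad/s).
It fails at once if The stay is forced with more than 60 N (contact force between the fingers and stay_lower above 60 N).
It fails at once if A bystander is moved more than 30 mm (distance of any of tube_rack, reagent, buffer, beaker, tip_tray, pipette, jar from where it was at the start of the episode above 0.03 m).
It also fails if it takes over 72 s, if anything falls off the work surface, if the arm or the gripper's body presses on something with over 40 N, if the wrist force passes 120 N, or if a joint passes its speed limit or range.

## Robot

A 6-joint arm with a two-finger parallel gripper is mounted at the origin on the work surface. World frame = base frame: x ahead of the robot, y to its left, z up, the work surface at z = 0. Lengths are in m, angles in rad, forces in N, time in s.
With the tool pointing down it reaches from about 0.325 to 0.775 m from the base axis. Payload 5.5 kg.
Tool frame: the origin (TCP) lies midway between the tips of the shut fingers; the grasp point (between the pads) lies 19 mm behind it; z points along the fingers, y is the line along which they close (so a half turn about z gives the same grasp; the last joint's range is limited). The gripper opens to 85 mm and grips with 20 to 120 N. Pads are 22 mm wide; open, the fingers measure 114 mm over their backs; the gripper's body (76 mm by 85 mm) begins 54 mm behind the grasp point. The pads swing forward as they close: fully open they stand 13 mm farther back than shut.
Start: joints at [-1.32, 0.091, 1.231, -0, 1.82, -0.057], TCP at [0.182, -0.572, 0.198] pointing down, gripper open.
Joint ranges: [-2.87, 2.87], [-0.86, 2.18], [0.17, 2.46], [-1.51, 4.65], [0.06, 2.69], [-2.65, 2.65]. Speed limits (rad/s): [2.57, 2.57, 3.01, 3.14, 3.14, 3.14].

## Interface

Orientations are given as a unit quaternion [x, y, z, w].
In Python, from cell import r gives the robot as it stands. Calls block until the motion is done:
- r.goto(position, orientation): joint-space move of the TCP to a pose.
- r.servo_line(position, rot=None, feed=0.15): straight line of the TCP; rot=None keeps the orientation; feed is the mean speed in m/s.
- r.move_j(angles): joint-space move.
- r.let_go() and r.close(): open the fingers fully, or close them until they stop; the grip force is fixed at half the most.
- r.wait(seconds).
- r.solve_ik(position, orientation): joint angles nearest the present ones, or None.
- r.state(): the state.
- r.capture(name): name is "scene" or "side" or "wrist"; returns a dict with "color" (384x512x3 uint8, red, green, blue), "vertical_fov" (degrees; the focal length in pixels is half the picture's height over the tangent of half this angle, whatever the lens; pixels are square), "cx", "cy" (the principal point, pixels), "dist" ([k1, k2, p1, p2, k3] as OpenCV has them; the pictures are not rectified), "rvec" (rotation vector, rad) and "tvec" (3), from world to camera coordinates, as OpenCV has them; the wrist camera has in their place "hand_eye" (4x4, takes a point from camera to tool coordinates, whose origin is the TCP and whose axes are the flange's). Camera axes: x right, y down, z forward; pixel columns grow to the right and rows downward; lengths in m; the calibration is good to about 2 mm. A picture is of the moment at which its call begins: read the wrist's pose just before it. There is no depth.
A pose or a line that the arm cannot do raises r.MotionError and nothing moves.
- r.job_done(): hands the job in; it is judged then, once.
The state is a dict: "time_s": time; "qpos": joint angles; "joint_vel": joint speeds; "effort": joint torques, N m; "tool_pos": TCP position; "tcp_rot": TCP orientation; "ft_force": force on the tool from outside, world axes, zero at the start; "moment": the same for the moment, N m; "opening": finger opening in m; "grasp_force": force on a finger pad.
Only numpy, scipy, OpenCV 4.12 (cv2) and the standard library are available. Lean on these libraries where they do the work, as an engineer would, in place of code of your own. Each camera call takes 0.05 s, during which the arm holds its last target. There are 200 camera calls.

## Working session

There is one attempt and no reset: what is moved stays moved. The work goes in short steps, each a Python script; the robot and the scene stay as the last script left them, time stands still between calls to the robot, and variables do not carry over. Pictures are saved under pics/ and viewed, at most 10 in all, crops included, and the job is handed in when it is done.

```bash
ls; mkdir -p pics; cat > h.py <<'E'
import numpy as np, cv2
from cell import r
from scipy.spatial.transform import Rotation as R
def cam(name):
    s=r.state(); c=r.capture(name)
    f=192/np.tan(np.radians(c["vertical_fov"])/2)
    K=np.array([[f,0,c["cx"]],[0,f,c["cy"]],[0,0,1]])
    if "hand_eye" in c:
        T=np.eye(4);T[:3,:3]=R.from_quat(s["tcp_rot"]).as_matrix();T[:3,3]=s["tool_pos"]
        T=T@np.array(c["hand_eye"])
    else:
        Rm=cv2.Rodrigues(np.array(c["rvec"],float))[0];T=np.eye(4);T[:3,:3]=Rm.T;T[:3,3]=-Rm.T@np.array(c["tvec"],float).ravel()
    return dict(img=c["color"],K=K,D=np.array(c["dist"],float),T=T)
def ray(c,px):
    u=cv2.undistortPoints(np.array(px,float).reshape(-1,1,2),c["K"],c["D"]).reshape(-1,2)
    d=np.c_[u,np.ones(len(u))]@c["T"][:3,:3].T
    return c["T"][:3,3],d
def onz(c,px,z):
    o,d=ray(c,px); return o+d*((z-o[2])/d[:,2])[:,None]
def proj(c,P):
    Ti=np.linalg.inv(c["T"]); return cv2.projectPoints(np.array(P,float).reshape(-1,3),cv2.Rodrigues(Ti[:3,:3])[0],Ti[:3,3],c["K"],c["D"])[0].reshape(-1,2)
def tri(c1,p1,c2,p2):
    o1,d1=ray(c1,p1);o2,d2=ray(c2,p2);d1=d1[0];d2=d2[0]
    st=np.linalg.lstsq(np.c_[d1,-d2],o2-o1,rcond=None)[0]
    a=o1+d1*st[0];b=o2+d2*st[1];return (a+b)/2,np.linalg.norm(a-b)
def save(c,n,crop=None,s=1):
    i=c["img"] if crop is None else c["img"][crop[1]:crop[3],crop[0]:crop[2]]
    cv2.imwrite("pics/"+n,cv2.resize(i,None,fx=s,fy=s,interpolation=cv2.INTER_CUBIC)[...,::-1])
E
python3 - <<'E'
from h import *
a=cam("scene");b=cam("side")
save(a,"a.png",None,1.5);save(b,"b.png",None,1.5)
print(a["T"].round(3),b["T"].round(3),a["K"][0,0],b["K"][0,0])
print(r.state())
E
```

```text
pics
[[ 0.433  0.663 -0.611  1.303]
 [ 0.901 -0.323  0.288 -0.343]
 [-0.006 -0.676 -0.737  1.006]
 [ 0.     0.     0.     1.   ]] [[-0.667 -0.381  0.641 -0.551]
 [-0.745  0.334 -0.577  0.99 ]
 [ 0.006 -0.862 -0.506  0.961]
 [ 0.     0.     0.     1.   ]] 393.444442744646 441.2492226086389
{'time_s': 0.1, 'qpos': array([-1.31973515e+00,  9.18112400e-02,  1.23178816e+00,  7.66305969e-06,
        1.81981836e+00, -5.67216185e-02]), 'joint_vel': array([-0.00031282, -0.00176712, -0.00307848, -0.0006443 , -0.00068898,
        0.00040459]), 'effort': array([ 1.77671125e-03, -4.60219073e+01, -4.19217825e+01, -5.52918607e-05,
        1.05931313e-02,  1.86801469e-05]), 'tool_pos': array([ 0.18167579, -0.57149382,  0.19693463]), 'tcp_rot': array([ 9.88181514e-01,  1.53285560e-01, -8.48362130e-05, -9.08606476e-04]), 'ft_force': array([ 0.1196204 ,  1.13357375, -0.02568301]), 'moment': array([-0.04027196,  0.02945367,  0.0326371 ]), 'grasp_force': 0.0, 'opening': 0.0850504458844195}
```

View pics/a.png

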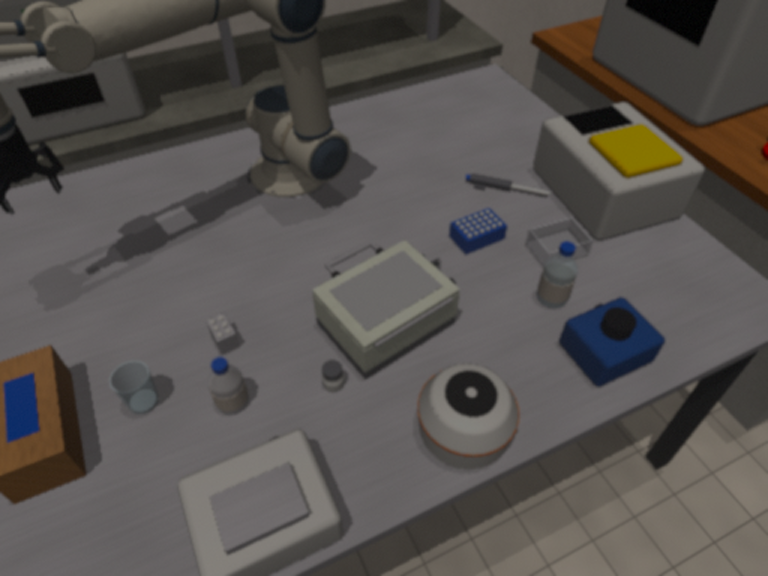

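View pics/b.png

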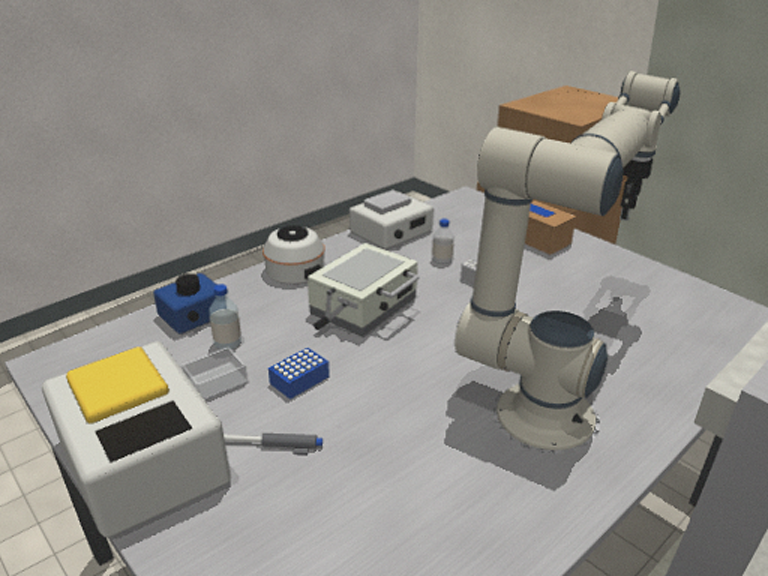

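Scene (768-wide): chest lid corners about (316,295), (405,245), (458,293), (362,347); the handle's bar runs (328,267)–(380,248); the block is at (222,330). Side: chest at (362,280), its handle at (400,318), the knob at (320,323).

```bash
python3 - <<'E'
from h import *
a=cam("scene");b=cam("side")
P=np.array([[316,295],[405,245],[458,293],[362,347],[328,267],[380,248]])/1.5
print("lid",onz(a,P,.114).round(3))
print("bar",onz(a,P[4:],.108).round(3))
print("block",onz(a,[[220/1.5,325/1.5]],.05).round(3))
print("jar",onz(a,[[332/1.5,368/1.5]],.055).round(3),"buf",onz(a,[[220/1.5,362/1.5]],.13).round(3))
print("knob side",onz(b,[[320/1.5,323/1.5]],.07).round(3), "bar side",onz(b,np.array([[375,328],[416,312]])/1.5,.108).round(3))
save(a,"c.png",(120,130,340,290),3.6); save(b,"d.png",(190,150,300,230),7)
E
```

```text
lid [[ 0.55  -0.128  0.114]
 [ 0.501  0.098  0.114]
 [ 0.67   0.13   0.114]
 [ 0.706 -0.098  0.114]
 [ 0.489 -0.077  0.114]
 [ 0.486  0.045  0.114]]
bar [[ 0.483 -0.075  0.108]
 [ 0.48   0.048  0.108]]
block [[ 0.485 -0.319  0.05 ]]
jar [[ 0.686 -0.154  0.055]] buf [[ 0.636 -0.344  0.13 ]]
knob side [[0.519 0.208 0.07 ]] bar side [[0.375 0.16  0.108]
 [0.361 0.043 0.108]]
```

View pics/c.png

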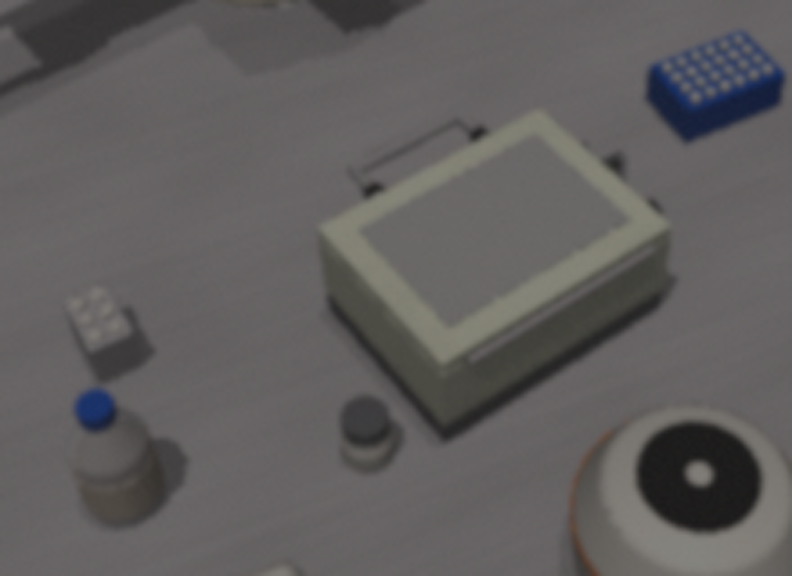

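View pics/d.png

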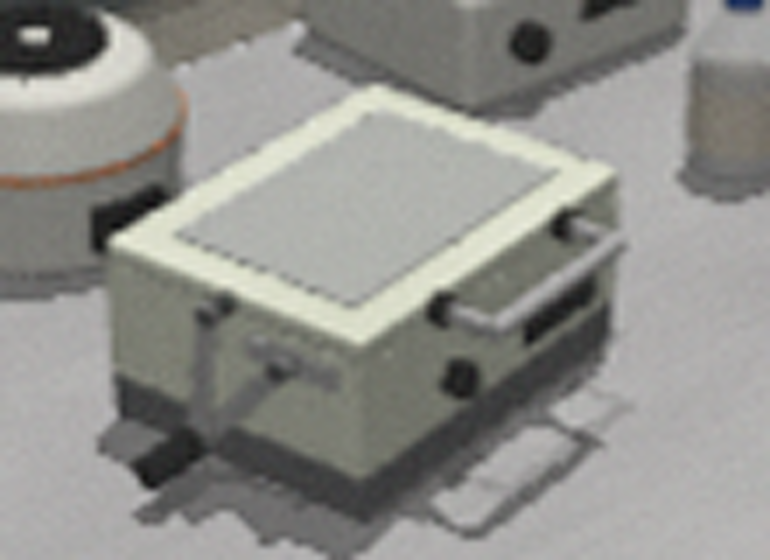

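Crop c: lid corners (320,232), (540,110), (668,230), (445,362), bar (350,170)–(462,121), block top about (98,305). Crop d: lid corners front-left (360,345), front-right (617,175), back-right (375,88), back-left (110,240), bar (500,322)–(622,240), knob (170,458).

```bash
python3 - <<'E'
from h import *
a=cam("scene");b=cam("side")
C=lambda p:np.array([120,130])+np.array(p)/3.6
D=lambda p:np.array([190,150])+np.array(p)/7
A=C([[320,232],[540,110],[668,230],[445,362],[350,170],[462,121]])
B=D([[617,175],[360,345],[110,240],[375,88],[622,240],[500,322]])
X=[]
for p,q in zip(A,B):
    x,e=tri(a,[p],b,[q]);X.append(x);print(x.round(4),round(e,4))
print("ray z.114 side",onz(b,B[:4],.114).round(3), "scene",onz(a,A[:4],.114).round(3))
print("block top", onz(a,C([[98,285],[132,318],[102,348],[66,305],[98,305]]),.05).round(4))
print("side knob",onz(b,D([[170,458]]),.05).round(3))
print("jar",onz(a,C([[365,418]]),.055).round(3))
E
```

```text
[ 0.5323 -0.1292  0.1077] 0.004
[0.486  0.1043 0.111 ] 0.0024
[0.6614 0.1349 0.1098] 0.0019
[ 0.7024 -0.0921  0.1107] 0.0052
[ 0.477  -0.0788  0.108 ] 0.0029
[0.4608 0.0335 0.1068] 0.0103
ray z.114 side [[ 0.524 -0.123  0.114]
 [ 0.482  0.106  0.114]
 [ 0.655  0.138  0.114]
 [ 0.697 -0.091  0.114]] scene [[ 0.539 -0.129  0.114]
 [ 0.49   0.104  0.114]
 [ 0.665  0.133  0.114]
 [ 0.706 -0.091  0.114]]
block top [[ 0.4572 -0.3099  0.05  ]
 [ 0.5053 -0.2935  0.05  ]
 [ 0.525  -0.3251  0.05  ]
 [ 0.4667 -0.3406  0.05  ]
 [ 0.4788 -0.3158  0.05  ]]
side knob [[0.541 0.188 0.05 ]]
jar [[ 0.689 -0.155  0.055]]
```

```bash
cat >> h.py <<'E'
YAW=0.188; HG=np.array([0.684,0.0215,0.100])
def cx(): return np.array([np.cos(YAW),np.sin(YAW),0])
def cy(): return np.array([-np.sin(YAW),np.cos(YAW),0])
Z=np.array([0,0,1.])
def qpinch(t,flip=1):   # tool z = forward*sin(t) down*cos(t); closing in chest xz plane
    z=cx()*np.sin(t)-Z*np.cos(t); x=flip*cy(); y=np.cross(z,x)
    return R.from_matrix(np.c_[x,y,z]).as_quat()
def zt(q): return R.from_quat(q).as_matrix()[:,2]
def bar(th,rad=0.22): # bar position at lid angle
    u=-cx()*np.cos(th)+Z*np.sin(th); n=cx()*np.sin(th)+Z*np.cos(th)
    return HG+rad*u+0.008*n
def tcp_for(g,q,back=0): return g+zt(q)*(0.019-back)
E
python3 - <<'E'
from h import *
for flip in (1,-1):
  for t in np.radians([30,40,50,60,70]):
    q=qpinch(t,flip); o=[]
    for th,bk in ((0,.09),(0,0),(.4,0),(.8,0),(1.2,0),(1.5,0),(1.5,.09)):
        j=r.solve_ik(tcp_for(bar(th),q,bk),q); o.append("-" if j is None else str(np.round(j[[0,1,2,4,5]],1)))
    print(flip,round(np.degrees(t)),o)
E
```

```text
1 30 ['-', '[-0.3 -0.8  2.2  1.3 -0.5]', '[-0.3 -0.7  2.   1.4 -0.4]', '[-0.2 -0.5  1.8  1.4 -0.4]', '[-0.1 -0.3  1.5  1.4 -0.3]', '[-0.1 -0.2  1.4  1.4 -0.3]', '[-0.1 -0.2  1.3  1.6 -0.3]']
1 40 ['-', '-', '-', '[-0.3 -0.7  1.9  1.3 -0.4]', '[-0.2 -0.5  1.7  1.2 -0.4]', '[-0.1 -0.3  1.6  1.2 -0.3]', '[-0.2 -0.4  1.5  1.4 -0.3]']
1 50 ['-', '-', '-', '-', '[-0.2 -0.6  1.9  1.1 -0.4]', '[-0.2 -0.4  1.7  1.  -0.4]', '[-0.2 -0.6  1.7  1.2 -0.4]']
1 60 ['-', '-', '-', '-', '[-0.3 -0.7  2.   0.9 -0.6]', '[-0.2 -0.5  1.9  0.8 -0.5]', '[-0.3 -0.8  2.   1.  -0.5]']
1 70 ['-', '-', '-', '-', '[-0.3 -0.8  2.2  0.7 -0.8]', '[-0.2 -0.6  2.1  0.6 -0.7]', '-']
-1 30 ['-', '-', '-', '-', '-', '-', '-']
-1 40 ['-', '-', '-', '-', '-', '-', '-']
-1 50 ['-', '-', '-', '-', '-', '-', '-']
-1 60 ['-', '-', '-', '-', '[-0.3 -0.7  2.   0.9  2.6]', '[-0.2 -0.5  1.9  0.8  2.6]', '[-0.3 -0.8  2.   1.   2.6]']
-1 70 ['-', '-', '-', '-', '[-0.3 -0.8  2.2  0.7  2.4]', '[-0.2 -0.6  2.1  0.6  2.4]', '-']
```

```bash
python3 - <<'E'
from h import *
q=qpinch(np.radians(29)); g=tcp_for(bar(0),q,.008)
print(r.solve_ik(g,q), r.solve_ik(g+[0,0,.09],q))
r.goto(g+[0,0,.13],q)
r.servo_line(g+[0,0,.08])
s=r.state();print(s["time_s"],s["ft_force"],s["tool_pos"],g)
c=cam("wrist"); save(c,"w1.png",None,1.4)
print(c["T"].round(3)); L=bar(0)
print((proj(c,[L-cy()*.06,L,L+cy()*.06])*1.4).round(0))
E
```

```text
[-0.28987112 -0.80682868  2.1872654   0.23282073  1.31063722 -0.48624321] [-0.28987112 -0.77793115  2.01237783  0.22645041  1.45280872 -0.45243804]
2.9667 [-0.84455379 -0.49251695  0.37779866] [ 0.47319996 -0.01891012  0.17863675] [ 0.47311534 -0.0186201   0.09837918]
[[ 0.86   0.025  0.509  0.374]
 [ 0.163 -0.96  -0.227  0.046]
 [ 0.483  0.278 -0.83   0.332]
 [ 0.     0.     0.     1.   ]]
[[306. 352.]
 [301. 270.]
 [296. 175.]]
```

View pics/w1.png

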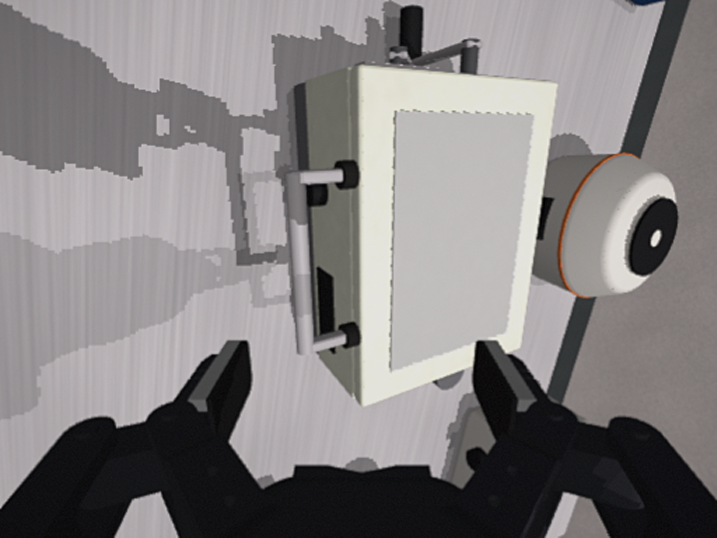

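Wrist view: the bar runs (294,176)–(305,350), matching the prediction within about 2 px (1 mm). Grip it and raise the lid with force feedback.

```bash
cat >> h.py <<'E'
def un(th): return -cx()*np.cos(th)+Z*np.sin(th), cx()*np.sin(th)+Z*np.cos(th)
import json,os
def put(**k):
    d=json.load(open("s.json")) if os.path.exists("s.json") else {}
    d.update({a:(b.tolist() if hasattr(b,"tolist") else b) for a,b in k.items()}); json.dump(d,open("s.json","w"))
def get(k): return json.load(open("s.json"))[k]
E
python3 - <<'E'
from h import *
q=qpinch(np.radians(29)); g=tcp_for(bar(0),q,.008)
f0=r.state()["ft_force"]
r.servo_line(g,feed=.08)
s=r.state();print(s["time_s"],s["ft_force"]-f0)
r.close(); s=r.state();print(s["time_s"],s["ft_force"]-f0,s["opening"],s["grasp_force"],s["tool_pos"]-g)
put(f0=f0)
th=0;rad=0.22
while th<.36:
    th+=.03
    r.servo_line(tcp_for(bar(th,rad),q,.008),feed=.06)
    F=r.state()["ft_force"]-f0;u,n=un(th)
    print(round(th,2),"u %.1f n %.1f y %.1f"%(F@u,F@n,F@cy()),round(rad,4))
    if abs(F@n)>13: break
    rad+=np.clip(.0001*(F@u),-.0008,.0008)
put(th=th,rad=rad);print(r.state()["time_s"],r.state()["opening"])
E
```

```text
4.1667 [0.26928068 1.02239865 0.21928524]
4.9333 [ 0.85295009 -0.14531819  0.79711998] -3.253853480746129e-05 0.0 [ 3.25778309e-07  4.32986621e-06 -4.29727955e-06]
0.03 u -0.8 n 1.2 y 0.3 0.22
0.06 u 0.5 n 0.0 y 1.0 0.2199
0.09 u -0.2 n 1.2 y 1.2 0.22
0.12 u -0.1 n 0.7 y 1.0 0.2199
0.15 u -0.5 n 0.2 y 1.4 0.2199
0.18 u -0.0 n 0.3 y 0.7 0.2199
0.21 u -0.8 n 0.5 y 0.1 0.2199
0.24 u -0.1 n 1.8 y 1.4 0.2198
0.27 u -0.5 n 0.4 y 1.7 0.2198
0.3 u -0.9 n 0.5 y 0.1 0.2198
0.33 u 0.5 n 0.9 y 0.4 0.2197
0.36 u -0.2 n 0.8 y 0.6 0.2197
8.0333 -6.795544294643583e-05
```

The grip missed (opening 0). Look.

```bash
python3 - <<'E'
from h import *
q=qpinch(np.radians(29)); 
c=cam("wrist"); save(c,"w2.png",None,1.0)
b=cam("side"); save(b,"b2.png",(190,130,320,240),4)
i=np.zeros((440,1040,3),np.uint8);w=cv2.imread("pics/w2.png");v=cv2.imread("pics/b2.png")
i[:384,:512]=w;i[:440,520:1040]=v;cv2.imwrite("pics/m.png",cv2.resize(i,None,fx=.769,fy=.769))
for t in (0,.36): print(t,(proj(c,[bar(t)+k*cy() for k in(-.06,.06)])*.769).round(),(((proj(b,[bar(t)+k*cy() for k in(-.06,.06)])-[190,130])*4+[520,0])*.769).round())
E
```

```text
0 [[155. 198.]
 [147.  97.]] [[671. 167.]
 [614. 206.]]
0.36 [[198. 233.]
 [198. 105.]] [[662. 109.]
 [604. 146.]]
```

View pics/m.png

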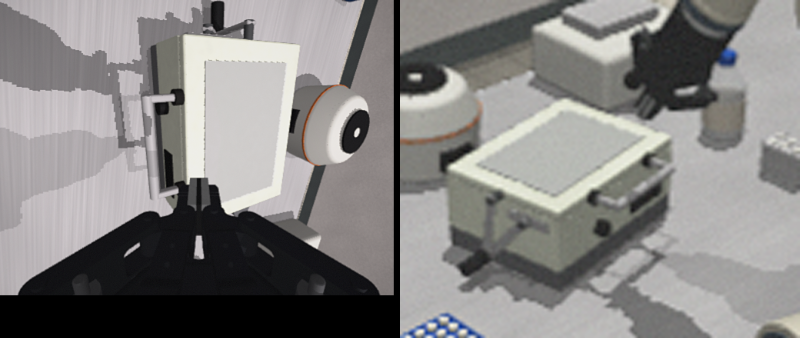

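```bash
python3 - <<'E'
from h import *
c=cam("wrist"); s=r.state(); t=s["tool_pos"]; z=zt(s["tcp_rot"])
print("tip px",(proj(c,[t,t-.019*z,bar(0)])).round(),s["opening"])
print(R.from_quat(s["tcp_rot"]).as_matrix().round(2), t, bar(.36))
save(c,"w3.png",(130,60,330,384),1.8)
i=c["img"].astype(int).max(2); print((np.where((i<60).sum(1)>0)[0][:1]))
for y in range(215,300,10): 
    x=np.where(i[y,150:400]<60)[0]; print(y,x.min()+150 if len(x) else 0,x.max()+150 if len(x) else 0)
E
```

```text
tip px [[258. 222.]
 [258. 235.]
 [198. 198.]] 0.00011924235498425165
[[-0.19  0.86  0.48]
 [ 0.98  0.16  0.09]
 [ 0.    0.48 -0.87]] [ 0.48993151 -0.01537474  0.1750638 ] [ 0.48449915 -0.01645437  0.18498751]
[0]
215 207 224
225 208 224
235 209 261
245 210 282
255 224 399
265 230 396
275 191 392
285 171 399
295 154 363
```

View pics/w3.png

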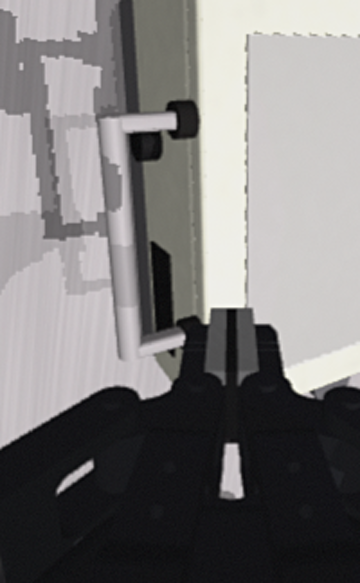

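```bash
python3 - <<'E'
from h import *
c=cam("wrist"); s=r.state(); t=s["tool_pos"]; M=R.from_quat(s["tcp_rot"]).as_matrix()
print(c["K"].round(1),c["D"]); T=np.eye(4);T[:3,:3]=M;T[:3,3]=t
print((np.linalg.inv(T)@c["T"]).round(3))
for dx in (.011,0,-.011):
  for dz in (0,-.019,-.04): print(dx,dz,proj(c,[t+M[:,0]*dx+M[:,2]*dz]).round())
E
```

```text
[[277.2   0.  258.2]
 [  0.  277.2 189.3]
 [  0.    0.    1. ]] [-0.00381883  0.          0.          0.          0.        ]
[[-0.    -0.948 -0.318  0.083]
 [ 1.     0.    -0.002  0.   ]
 [ 0.002 -0.318  0.948 -0.175]
 [ 0.     0.     0.     1.   ]]
0.011 0 [[258. 207.]]
0.011 -0.019 [[258. 219.]]
0.011 -0.04 [[258. 235.]]
0 0 [[258. 222.]]
0 -0.019 [[258. 235.]]
0 -0.04 [[258. 253.]]
-0.011 0 [[258. 236.]]
-0.011 -0.019 [[258. 250.]]
-0.011 -0.04 [[258. 269.]]
```

The fingertips appear short of the nominal TCP in the views. Check it by touch: shut fingers, tool vertical, down onto the lid top (known z = 0.114).

```bash
python3 - <<'E'
from h import *
q=qpinch(0.); p=HG-cx()*.12; p[2]=.17
r.goto(p,q); f0=r.state()["ft_force"]
z=.15; r.servo_line([p[0],p[1],z],feed=.1)
while z>.06:
    z-=.002; r.servo_line([p[0],p[1],z],feed=.05); F=r.state()["ft_force"]-f0
    if F[2]>4: break
print(z,F,r.state()["tool_pos"],r.state()["time_s"])
r.servo_line([p[0],p[1],.17],feed=.15)
E
```

```text
0.07999999999999993 [-2.15758366  0.04104807  6.22265164] [ 0.56624041 -0.00094288  0.08170721] 18.1917
```

Contact came at TCP z = 0.081, so the real tips sit 33 mm behind the nominal TCP, which agrees with both views. I'll correct for that and grip again.

```bash
cat >> h.py <<'E'
TIP=0.033
def tcp_for(g,q,back=0): return g+zt(q)*(0.019+TIP-back)
E
python3 - <<'E'
from h import *
q=qpinch(np.radians(29)); B=.006; g=tcp_for(bar(0),q,B)
assert r.solve_ik(g,q) is not None
r.let_go()
r.goto(g+[0,0,.06],q); f0=r.state()["ft_force"]
r.servo_line(g,feed=.12); s=r.state(); print(s["time_s"],s["ft_force"]-f0)
r.close(); s=r.state();print(s["time_s"],s["ft_force"]-f0,s["opening"],s["grasp_force"])
put(f0=f0)
assert s["opening"]>.008
th=0;rad=0.22
for th in (.03,.07,.12,.18):
    r.servo_line(tcp_for(bar(th,rad),q,B),feed=.08)
    F=r.state()["ft_force"]-f0;u,n=un(th)
    print(round(th,2),"u %.1f n %.1f y %.1f"%(F@u,F@n,F@cy()),round(rad,4))
    if abs(F@n)>12: break
    rad+=np.clip(.0001*(F@u),-.0008,.0008)
put(th=th,rad=rad);print(r.state()["time_s"],r.state()["opening"])
E
```

```text
21.2417 [ 0.40744762  0.06284412 -0.679624  ]
21.925 [-5.30957462 -1.56272455  0.60266763] 0.009524572960432305 58.5047972202301
0.03 u 4.5 n -2.0 y -0.5 0.22
0.07 u 2.5 n -4.0 y -1.3 0.2205
0.12 u 5.8 n -2.6 y -0.5 0.2207
0.18 u -0.6 n -4.5 y 0.0 0.2213
23.0417 0.009480548858416062
```

```bash
python3 - <<'E'
from h import *
q=qpinch(np.radians(29)); B=.006; f0=np.array(get("f0")); th=get("th");rad=get("rad")
def step(th,rad,feed):
    r.servo_line(tcp_for(bar(th,rad),q,B),feed=feed)
    F=r.state()["ft_force"]-f0;u,n=un(th); return F@u,F@n
log=[]
while th<1.25:
    th=min(th+.08,1.25); fu,fn=step(th,rad,.14); log.append((round(th,3),round(fu,1),round(fn,1)))
    if abs(fn)>13: print("STOP");break
    rad+=np.clip(.0001*fu,-.0008,.0008)
print(log,rad,r.state()["time_s"]); log=[]
ok=abs(fn)<=13; base=None; w=[]
while ok and th<1.62:
    th+=.008; fu,fn=step(th,rad,.06); log.append((round(th,3),round(fu,1),round(fn,1)))
    if fn<-11: break
    if fn>-7: rad+=np.clip(.00005*fu,-.0004,.0004)
print(log,rad,r.state()["time_s"],r.state()["opening"])
put(th=th,rad=rad)
E
```

```text
[(0.26, np.float64(5.0), np.float64(-3.3)), (0.34, np.float64(5.4), np.float64(-3.0)), (0.42, np.float64(4.8), np.float64(-2.3)), (0.5, np.float64(5.0), np.float64(-3.5)), (0.58, np.float64(5.1), np.float64(-1.8)), (0.66, np.float64(5.1), np.float64(-1.6)), (0.74, np.float64(4.6), np.float64(-0.6)), (0.82, np.float64(4.5), np.float64(-0.1)), (0.9, np.float64(4.7), np.float64(-0.9)), (0.98, np.float64(-1.5), np.float64(-0.6)), (1.06, np.float64(-1.4), np.float64(-1.0)), (1.14, np.float64(-0.1), np.float64(0.3)), (1.22, np.float64(0.8), np.float64(0.4)), (1.25, np.float64(1.0), np.float64(-1.0))] 0.2255123752337034 26.8667
[(1.258, np.float64(1.3), np.float64(-1.9)), (1.266, np.float64(1.0), np.float64(-2.8)), (1.274, np.float64(1.2), np.float64(-2.7)), (1.282, np.float64(0.6), np.float64(-2.7)), (1.29, np.float64(1.7), np.float64(-3.5)), (1.298, np.float64(1.1), np.float64(-3.7)), (1.306, np.float64(1.6), np.float64(-3.2)), (1.314, np.float64(1.0), np.float64(-3.2)), (1.322, np.float64(0.9), np.float64(-1.8)), (1.33, np.float64(-0.0), np.float64(-2.0)), (1.338, np.float64(1.6), np.flo
[... 195 characters left out ...]
 np.float64(1.5), np.float64(-2.8)), (1.386, np.float64(-0.2), np.float64(-3.7)), (1.394, np.float64(0.8), np.float64(-2.9)), (1.402, np.float64(0.5), np.float64(-3.5)), (1.41, np.float64(0.2), np.float64(-1.6)), (1.418, np.float64(1.0), np.float64(-1.3)), (1.426, np.float64(1.1), np.float64(-1.4)), (1.434, np.float64(-0.0), np.float64(-1.8)), (1.442, np.float64(0.5), np.float64(-1.2)), (1.45, np.float64(1.1), np.float64(-2.5)), (1.458, np.float64(-0.8), np.float64(-1.4)), (1.466, np.float64(0.8), np.float64(-2.1)), (1.474, np.float64(1.1), np.float64(-6.0)), (1.482, np.float64(2.7), np.float64(-8.7)), (1.49, np.float64(3.4), np.float64(-13.5))] 0.226604392873599 34.3667 0.009279075250428336
```

Firm stop felt at about 1.47 with about 11 N of extra press; now ease off.

```bash
python3 - <<'E'
from h import *
q=qpinch(np.radians(29)); B=.006; f0=np.array(get("f0")); th=get("th");rad=get("rad")
log=[]
while th>1.44:
    th-=.006; r.servo_line(tcp_for(bar(th,rad),q,B),feed=.04)
    F=r.state()["ft_force"]-f0;u,n=un(th); log.append((round(th,3),round(float(F@n),1)))
    if F@n>7: break
print(log,r.state()["time_s"]); put(th=th)
b=cam("side");save(b,"b3.png",(190,110,320,230),5)
for L in(.065,.0775,.09): print((proj(b,HG-cx()*L+cy()*.161+Z*.045)-[190,110])*5)
E
```

```text
[(1.484, -9.2), (1.478, -6.7), (1.472, -4.0), (1.466, -2.4), (1.46, -1.5), (1.454, -1.7), (1.448, -0.1), (1.442, 2.9), (1.436, 6.0)] 36.6167
[[ 97.66897074 381.05844429]]
[[110.36682276 386.34969396]]
[[123.17394669 391.68556091]]
```

View pics/b3.png

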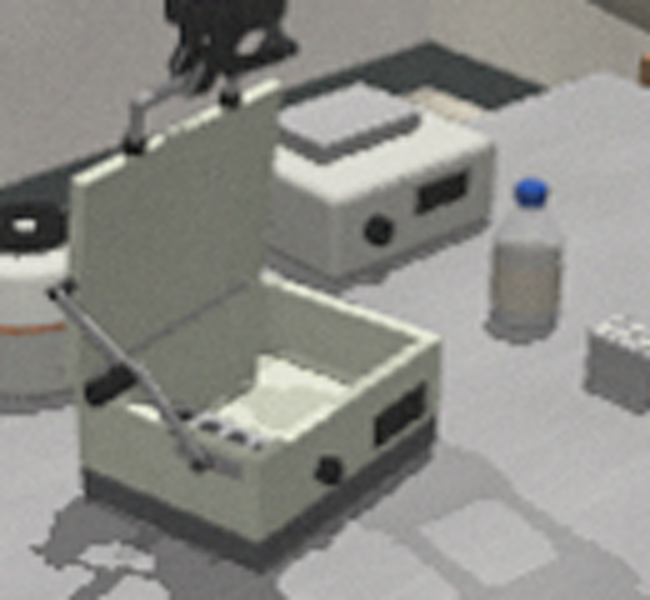

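The side view shows the links straight and the knob at about (110,385), where a locked knob should be; the 6 N resistance on easing agrees. Release the bar and go above the block for one look.

```bash
cat >> h.py <<'E'
def qblk(yaw,t,flip): # closing axis = horizontal perpendicular to yaw
    bx=np.array([np.cos(yaw),np.sin(yaw),0]);by=np.array([-np.sin(yaw),np.cos(yaw),0])
    z=bx*np.sin(t)-Z*np.cos(t); y=flip*by; return R.from_matrix(np.c_[np.cross(y,z),y,z]).as_quat()
E
python3 - <<'E'
from h import *
q=qpinch(np.radians(29)); B=.006; rad=get("rad")
r.servo_line(tcp_for(bar(1.447,rad),q,B),feed=.05)
r.let_go(); r.servo_line(tcp_for(bar(1.447,rad),q,B+.07),feed=.3)
bc=np.array([.4885,-.317,.035]);T=np.radians(15)
for fl in(1,-1):
    print(fl,[None if (j:=r.solve_ik(p,qq)) is None else j.round(2) for p,qq in ((tcp_for(bc,qblk(.29,T,fl)),qblk(.29,T,fl)),(tcp_for(HG-cx()*.11-cy()*.04-Z*.023,qblk(YAW,T,fl)),qblk(YAW,T,fl)))])
fl=min((1,-1),key=lambda f:9 if (j:=r.solve_ik(tcp_for(bc,qblk(.29,T,f)),qblk(.29,T,f))) is None else abs(j[5]))
qq=qblk(.29,T,fl); put(fl=fl)
r.goto(tcp_for(bc,qq)+[0,0,.10],qq); print(fl,r.state()["time_s"])
c=cam("wrist");save(c,"w4.png",None,1.5)
bx=np.array([np.cos(.29),np.sin(.29),0]);by=np.array([-np.sin(.29),np.cos(.29),0]);ct=np.array([*bc[:2],.05])
print((proj(c,[ct+a*.032*bx+b*.02*by for a,b in((1,1),(1,-1),(-1,-1),(-1,1))])*1.5).round())
E
```

```text
1 [None, array([-0.17, -0.12,  1.77,  0.1 ,  1.25, -1.95])]
-1 [array([-0.76, -0.01,  1.74,  0.24,  1.29,  0.47]), array([-0.17, -0.12,  1.77,  0.1 ,  1.25,  1.19])]
-1 39.6333
[[352. 288.]
 [426. 288.]
 [425. 403.]
 [353. 403.]]
```

View pics/w4.png

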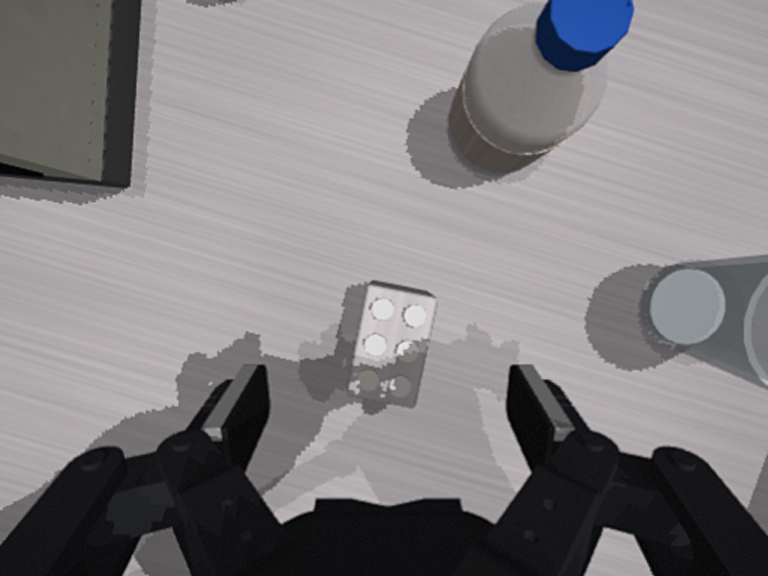

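Wrist view: block top corners about (366,289), (435,298), (415,408), (348,393), so it is turned slightly from my estimate. Correct, pick it up and place it.

```bash
python3 - <<'E'
from h import *
T=np.radians(15);fl=get("fl")
c=cam("wrist")
X=onz(c,np.array([[366,289],[435,298],[415,408],[348,393]])/1.5,.05)[:,:2]
ct=X.mean(0); L=(X[0]+X[1]-X[2]-X[3])/2; W=(X[0]+X[3]-X[1]-X[2])/2
yw=np.arctan2(L[1],L[0]); yw2=np.arctan2(-W[0],W[1]); print(ct,np.linalg.norm(L),np.linalg.norm(W),yw,yw2)
yaw=(yw+yw2)/2; assert abs(np.linalg.norm(L)-.064)<.008 and abs(np.linalg.norm(W)-.04)<.008
q=qblk(yaw,T,fl); g=tcp_for(np.array([*ct,.036]),q)
r.goto(g+[0,0,.07],q); f0=r.state()["ft_force"]; r.servo_line(g,feed=.15); r.close()
s=r.state(); print(s["time_s"],s["opening"],s["grasp_force"],s["ft_force"]-f0)
assert s["opening"]>.03
r.servo_line(g+[0,0,.15],feed=.3); s=r.state();print(s["opening"],s["ft_force"]-f0,s["time_s"])
q=qblk(YAW,T,fl); d=tcp_for(HG-cx()*.11-cy()*.042-Z*.022,q); d[2]+=.003
r.goto(d+[0,0,.11],q); s=r.state(); fz=s["ft_force"]; print(s["opening"],s["time_s"],fz-f0)
put(d=d,fz=fz)
E
```

```text
[ 0.48795529 -0.31845788] 0.06056555728519853 0.038073891507572816 0.11824107340825843 0.11355213142099606
41.1333 0.03933426948948449 62.052966356277466 [-0.86677553 -0.29314114  4.81875896]
0.03878596048414413 [ 0.2228676   0.90080382 -3.61977863] 41.7833
0.039172144199318866 42.9167 [-0.37006805  0.17870049 -1.64277385]
```

```bash
python3 - <<'E'
from h import *
T=np.radians(15);fl=get("fl");d=np.array(get("d"));fz=np.array(get("fz"))
r.servo_line(d+[0,0,.006],feed=.15); F=r.state()["ft_force"]-fz; print(F)
z=.006
while z>-.009 and F[2]<3 and np.linalg.norm(F)<15:
    z-=.002; r.servo_line(d+[0,0,z],feed=.04); F=r.state()["ft_force"]-fz
print(z,F,r.state()["time_s"])
r.let_go(); zz=zt(r.state()["tcp_rot"]); p=r.state()["tool_pos"]
r.servo_line(p-zz*.12,feed=.3); print(r.state()["time_s"],r.state()["ft_force"]-fz)
r.servo_line(r.state()["tool_pos"]-cx()*.03+Z*.03,feed=.3)
b=cam("side");a=cam("scene")
h=[cv2.resize(i,(w,440),interpolation=cv2.INTER_CUBIC) for i,w in((b["img"][110:230,190:300],403),(a["img"][110:240,190:300],372))]
cv2.imwrite("pics/p.png",np.hstack(h)[...,::-1])
for L in(.065,.0775,.09):
  P=HG-cx()*L+cy()*.161+Z*.045; print((proj(b,P)-[190,110])*3.667,(proj(a,P)-[190,110])*3.385+[403,0])
E
```

```text
[ 1.09707781 -0.48148366 -1.12434096]
-0.004 [-5.4285983   0.97271813  9.39568832] 45.0083
46.0833 [-0.55564373 -0.41309669  1.40590549]
[[ 71.63042314 279.46826304]] [[787.25060816 193.94856412]]
[[ 80.94302781 283.34886555]] [[778.21990837 186.25563349]]
[[ 90.33577251 287.26219037]] [[769.28961638 178.64808409]]
```

View pics/p.png

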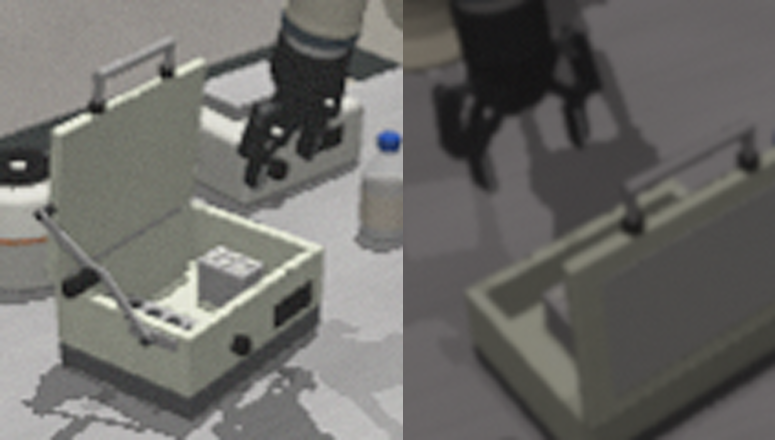

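The block stands on the bare floor. The knob's centre in the side half is at about (80,282), matching the locked-knob prediction with L = 0.0775. Break the stay.

```bash
python3 - <<'E'
from h import *
fl=get("fl");q=qblk(YAW,np.radians(45),fl);d=zt(q)
K=HG-cx()*.0775+cy()*.165+Z*.045
P=lambda s:K+d*(TIP-.010+s)   # tip s beyond knob's near surface
j=[r.solve_ik(P(s),q) for s in(-.04,0,.035)]; print([x is not None for x in j])
r.close(); r.goto(P(-.035),q); r.servo_line(P(-.010),feed=.15); f0=r.state()["ft_force"]; print(r.state()["time_s"])
s=-.010;F=0
while s<.012 and F<2.2:
    s+=.002; r.servo_line(P(s),feed=.05); F=-(r.state()["ft_force"]-f0)@d
print("contact",s,F,r.state()["time_s"]); put(s=s)
if F>=2.2:
    e=s
    for e in (s+.01,s+.02,s+.029):
        r.servo_line(P(e),feed=.06); f=r.state()["ft_force"]-f0; print(round(e,3),-f@d,f.round(1))
    r.wait(.15); b=cam("side"); save(b,"b5.png",(180,90,310,230),4)
    r.servo_line(P(-.03),feed=.25)
print(r.state()["time_s"])
E
```

```text
[True, True, True]
48.425
contact 0.012 1.7141561155124945 51.175
51.175
```

```bash
python3 - <<'E'
from h import *
fl=get("fl");q=qblk(YAW,np.radians(45),fl);d=zt(q)
K=HG-cx()*.0775+cy()*.165+Z*.045
P=lambda s:K+d*(TIP-.010+s)
f0=r.state()["ft_force"]; print(r.state()["tool_pos"]-P(.012))
for e in (.017,.022,.027,.032):
    r.servo_line(P(e),feed=.07); f=r.state()["ft_force"]-f0; print(e,round(-f@d,1),f.round(1))
print(r.state()["time_s"]); b=cam("side"); np.save("side.npy",b["img"])
i=b["img"].astype(int).max(2)<45
for s in(0,.012,.022,.032,.04): 
    p=proj(b,[K+d*s])[0]; x,y=p.round().astype(int); print(s,p.round(1),i[y-3:y+4,x-3:x+4].mean().round(2))
E
```

```text
[ 2.64418273e-05  3.64588524e-06 -1.50449564e-04]
0.017 -0.3 [1.3 0.3 0.8]
0.022 0.1 [ 0.1 -0.4  0.2]
0.027 -0.9 [ 0.7 -0.8 -0.7]
0.032 -1.8 [ 1.6  0.7 -0.9]
52.175
0 [211.3 187.7] 0.27
0.012 [209.7 189. ] 0.33
0.022 [208.4 190. ] 0.39
0.032 [207.  191.1] 0.45
0.04 [206.  191.9] 0.47
```

```bash
python3 - <<'E'
import numpy as np,cv2
n=np.load("side.npy")
p=cv2.imread("pics/p.png")[:,:403,::-1]; p=cv2.resize(p,(110,120),interpolation=cv2.INTER_AREA)
for name,(x0,y0,x1,y1) in dict(bar=(23,7,58,32),static=(30,75,85,112),knob=(15,70,28,82)).items():
    t=p[y0:y1,x0:x1]; m=cv2.matchTemplate(n[80:270,160:330],t,cv2.TM_CCOEFF_NORMED); _,v,_,l=cv2.minMaxLoc(m)
    print(name,"shift",l[0]+160-190-x0,l[1]+80-110-y0,round(v,3))
from h import *
b=cam("side")
for th in(1.447,1.4,1.35,1.3,1.2):print(th,proj(b,[bar(th)]).round(1))
E
```

```text
bar shift 3 2 0.762
static shift 0 0 0.846
knob shift 36 30 0.735
1.447 [[227.3 125.8]]
1.4 [[229.4 126.7]]
1.35 [[231.6 127.8]]
1.3 [[233.8 129.1]]
1.2 [[238.2 132. ]]
```

The bar has moved (3,2) px in the side view, so the lid followed down to about 1.38 and the stay is broken. Pinch the bar and lower the lid.

```bash
python3 - <<'E'
from h import *
d=zt(r.state()["tcp_rot"]); r.servo_line(r.state()["tool_pos"]-d*.06,feed=.3)
q=qpinch(np.radians(29)); B=.006
RT=lambda th:np.interp(th,[0,.18,.9,1.25,1.5],[.2205,.2216,.2255,.2257,.2266])
th=1.38; g=tcp_for(bar(th,RT(th)),q,B)
r.let_go(); r.goto(tcp_for(bar(th,RT(th)),q,B+.07),q); f0=r.state()["ft_force"]; print(r.state()["time_s"])
r.servo_line(g,feed=.2); print(r.state()["ft_force"]-f0)
r.close(); s=r.state(); F=s["ft_force"]-f0; u,n=un(th); print(s["time_s"],s["opening"],s["grasp_force"],F@u,F@n)
put(f0=f0)
assert s["opening"]>.007
off=0;log=[]
while th>.12:
    th-=.03 if th>1.3 else .09; th=max(th,.12)
    r.servo_line(tcp_for(bar(th,RT(th)+off),q,B),feed=.13)
    F=r.state()["ft_force"]-f0;u,n=un(th); log.append((round(th,2),round(float(F@u),1),round(float(F@n),1)))
    if abs(F@n)>12: print("STOP");break
    off+=np.clip(.0001*(F@u),-.0006,.0006)
print(log,off,r.state()["time_s"],r.state()["opening"]); put(th=th,off=off)
E
```

```text
55.1
[-0.0662717   0.53038139 -0.32337518]
56.275 0.009325850315369144 58.56802940368652 0.6164566451607445 -0.5003402255756504
[(1.35, 0.3, 0.4), (1.32, 2.3, 0.5), (1.29, 1.2, 1.5), (1.2, 5.6, 1.0), (1.11, 7.0, 0.1), (1.02, 8.9, -2.5), (0.93, 5.5, -2.1), (0.84, -1.3, -0.6), (0.75, 3.7, -1.6), (0.66, 6.6, -2.1), (0.57, 7.6, -1.6), (0.48, 7.4, -2.7), (0.39, -3.3, -3.3), (0.3, -4.9, -3.2), (0.21, -2.4, -5.8), (0.12, -2.4, -5.1)] 0.0034421746579560613 61.0333 0.009049138009733485
```

```bash
python3 - <<'E'
from h import *
q=qpinch(np.radians(29)); B=.006; f0=np.array(get("f0"));th=get("th");off=get("off")
RT=lambda th:np.interp(th,[0,.18,.9,1.25,1.5],[.2205,.2216,.2255,.2257,.2266])
while th>-.03:
    th-=.03 if th>.035 else .008
    r.servo_line(tcp_for(bar(th,RT(th)+off),q,B),feed=.1)
    F=r.state()["ft_force"]-f0;u,n=un(th); print(round(th,3),round(float(F@u),1),round(float(F@n),1))
    if F@n>3: break
    off+=np.clip(.0001*(F@u),-.0006,.0006)
r.let_go(); r.servo_line(r.state()["tool_pos"]+[0,0,.06],feed=.25)
s=r.state();print(s["time_s"],s["ft_force"]-f0)
b=cam("side")
n=b["img"]; v=cv2.imread("pics/d.png")[...,::-1]; v=cv2.resize(v,(110,80),interpolation=cv2.INTER_AREA)
for nm,(x0,y0,x1,y1) in dict(bar=(60,30,90,48),lid=(14,12,60,50)).items():
    m=cv2.matchTemplate(n[135:250,180:310],v[y0:y1,x0:x1],cv2.TM_CCOEFF_NORMED);_,c,_,l=cv2.minMaxLoc(m);print(nm,l[0]+180-190-x0,l[1]+135-150-y0,round(c,3))
E
```

```text
0.09 1.2 -5.5
0.06 0.9 -5.0
0.03 8.7 3.9
62.9 [ 0.24446769  0.81803572 -1.07957979]
bar 0 0 0.973
lid 0 0 0.997
```

The lid and bar match the original shut view with zero shift, and the robot is clear.

```bash
python3 -c "
from cell import r
print(r.job_done(), r.state()['time_s'])"
```

```text
the job is handed in; nothing more can be done
the job is handed in; nothing more can be done
```

I handed the job in at about 63 s of the 72 s, but no verdict came back: the lid is shut and the block was standing on the bare floor of the well when last seen, while the stay lock and break were inferred from force and camera readings.

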